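Set the contact gap of the red demonstration relay

TASK

Set the contact gap of the relay with the red wing screw: turn the red screw clockwise until it bottoms, then back it off an eighth of a turn (45 degrees) and let go of it. Leave the yellow and the black screws of the other two relays as they are.

Things in the scene. Friction and masses are not known exactly. Their poses are not given: they have to be found in the camera images.
- red_screw (a joint): Angle of the red wing screw, rad: 0 = bottomed on a hard stop, growing as it backs off (counter-clockwise from above; clockwise tightens). Starts 1.15 to 1.5 rad out; goes out to 2.4. Takes about 0.06 N m, stays where left, does not rise or sink. When bottomed, the wing end with the white mark points at the dial's long tick, towards the relay's coil.
- red_grip (a point): On the upright axis of the red wing screw, 90 mm above the table. The wing is an upright red bar 40 mm long, 10 mm thick, 76 to 100 mm above the table; pinch it across its thickness from above. The frame turns with the screw: x along the wing to the end with a white mark on top, y across its thickness, z up.
- red_relay: Relay fixed to the table: dark wooden base 130 x 80 x 18 mm, origin under its centre, x along it. The screw axis is at x = -30 mm, over a fixed white dial 60 mm across, top 66 mm above the table, with a black tick every eighth of a turn (a longer one at the bottomed position, +x). A copper coil 48 mm across stands at x = +32 mm, tops out at 55 mm.
- yellow_tip (a point): End with the white mark, 20 mm from the axis, of the yellow wing screw on a second relay, otherwise the same as the red one; 90 mm above the table. Its x axis points outward along the wing from the screw axis. Leave it as it is.
- black_tip (a point): The same point on the black wing screw of a third relay. Leave it as it is.
Not all that is in view belongs to the job. Leave any pink look-alike of the red_relay alone.

How it is judged:
By the outcome, as a careful person would: the job done as asked, in the order asked, and still so for the second after the job is handed in, with the robot touching nothing.
It also fails if it takes over 38 s, if anything falls off the work surface, if the arm or the gripper's body presses on something with over 40 N, if the wrist force passes 120 N, or if a joint passes its speed limit or range.

ROBOT

A 7-joint arm with a two-finger parallel gripper is mounted at the origin on the work surface. World frame = base frame: x ahead of the robot, y to its left, z up, the work surface at z = 0. Lengths are in mm, angles in degrees, forces in N, time in s.
With the tool pointing down it reaches from about 425 to 1025 mm from the base axis. Payload 3.6 kg.
Tool frame: the origin (TCP) lies at the very end of the fingers, on their centre line; the grasp point (between the pads) lies 19 mm behind it; x points along the fingers, z is the direction in which the jaws open and shut, and the axes are right-handed (so a half turn about x gives the same grasp; the last joint's range is limited). The gripper opens to 85 mm and grips with 20 to 120 N. Pads are 22 mm wide; open, the fingers measure 114 mm over their backs; the gripper's body (76 mm by 85 mm) begins 54 mm behind the grasp point. The pads swing forward as they close: fully open they stand 13 mm farther back than shut.
Start: joints at [63.283, 33.873, 2.773, 92.16, -1.908, 54.013, -1.931], TCP at [264.064, -675.203, 231.302] pointing down, gripper open.
Joint ranges: [-153.93, 153.93], [-27.13, 128.08], [-72.61, 78.16], [10.71, 143.7], [-87.88, 267.88], [4.46, 118.87], [-176.78, 176.78]. Speed limits (degrees/s): [147.25, 147.25, 180, 180, 180, 180, 180].

INTERFACE

Orientations are given as a 3x3 rotation matrix whose columns are the frame's x, y, z axes.
In Python, from bench import readout, vision, ticket gives the robot as it stands.
- The arm moves only by the shell command python3 -m inch 'ROWS' [FORCE]. ROWS is JSON, a list of rows, each a list of 7 numbers: the shift along the tool's x, y, z in m, then the turn, a rotation vector about the tool's x, y, z in rad, then the finger opening in m, from 0 to 0.0854. A call has exactly 8 rows; each row shifts and turns the commanded pose from where the row before left it, along the tool's axes as they then stand; what a row does not reach is not made up. A row lasts 1/10 s, in which the tool goes at most 50 mm and 8.59 degrees, less where a joint would pass 70% of its speed; a pose out of reach is approached as far as the arm can. A call is refused whole if a number of a shift passes 0.05 or a number of a turn 0.15, either way. A call with a gripper value outside its range is refused whole. The fingers move at their own pace and stop on an object; FORCE is the grip in N (left out, the last holds). Time passes only in rows, so rows that do not move let the fingers close, or fill a call up. It gives the time, the measured TCP pose, the force and the opening at its end, in the units of the state.
- readout.state(): the state, without advancing time (a new reading comes with each control period).
- vision.grab_frame(name): name is "scene" or "top" or "wrist"; returns a dict with "img" (480x640x3 uint8, blue, green, red), "camera_matrix" (3x3 intrinsics, pixels), "T" (4x4, takes a point from camera to world coordinates). Camera axes: x right, y up, looking along -z (the intrinsics and any distortion apply to the point x, -y, -z); pixel columns grow to the right and rows downward; lengths in mm; the calibration is good to about 2 mm. A picture is of the moment at which its call begins. There is no depth.
- ticket.sign_off(): hands the job in, once; it reports no verdict.
The state is a dict: "time_s": time; "qpos": joint angles; "joint_vel": joint speeds; "effort": joint torques, N m; "tool_pos": TCP position; "tool_rot": TCP orientation; "contact_force": force on the tool from outside, world axes, zero at the start; "torque": the same for the moment, N m; "width": finger opening in mm.
Only numpy, scipy, OpenCV 4.12 (cv2) and the standard library are available. Lean on these libraries where they do the work, as an engineer would, in place of code of your own. Each camera call takes 0.05 s, during which the arm holds its last target. There are 200 camera calls.

## Working session

There is one attempt and no reset: what is moved stays moved. The work goes in short steps, Python scripts to look and compute and a shell command to move; the robot and the scene stay as the last step left them, time stands still between calls to the robot, and variables do not carry over. Pictures are saved under pics/ and viewed, about 8 in all and at most 12, crops included, and the job is handed in when it is done.

```bash
mkdir -p pics; python3 - <<'E'
from bench import readout, vision
import cv2, numpy as np
s=readout.state(); print({k:np.round(v,3).tolist() for k,v in s.items()})
for n in ["scene","top"]:
    f=vision.grab_frame(n); cv2.imwrite(f"pics/{n}0.png",f["img"]); np.savez(f"{n}0.npz",**f)
    print(n,np.round(f["camera_matrix"],1).tolist(),np.round(f["T"],3).tolist(),f.keys())
E
```

```text
{'time_s': 0.0, 'qpos': [63.282, 33.927, 2.768, 92.239, -1.908, 54.012, -1.932], 'joint_vel': [0.015, -0.058, -0.092, 0.034, 0.022, -0.009, -0.032], 'effort': [-0.0, -54.869, 1.546, -19.812, 0.009, 0.009, 0.0], 'tool_pos': [263.764, -674.405, 230.107], 'tool_rot': [[-0.001, 0.931, 0.364], [0.002, 0.364, -0.931], [-1.0, -0.0, -0.002]], 'contact_force': [-0.07, 0.772, -0.601], 'torque': [-0.023, -0.033, 0.02], 'width': 85.492}
scene [[433.6, 0.0, 327.6], [0.0, 433.6, 235.9], [0.0, 0.0, 1.0]] [[0.203, -0.659, 0.724, 921.28], [0.979, 0.129, -0.157, -91.87], [0.01, 0.741, 0.672, 512.267], [0.0, 0.0, 0.0, 1.0]] dict_keys(['img', 'camera_matrix', 'T'])
top [[463.2, 0.0, 314.0], [0.0, 463.2, 238.1], [0.0, 0.0, 1.0]] [[0.016, 0.992, -0.127, 337.992], [-1.0, 0.016, -0.001, -8.143], [0.001, 0.127, 0.992, 918.629], [0.0, 0.0, 0.0, 1.0]] dict_keys(['img', 'camera_matrix', 'T'])
```

View pics/top0.png

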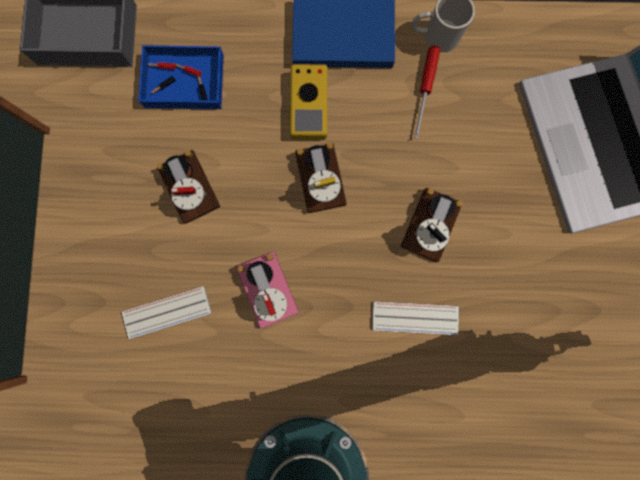

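The top view shows the red relay's dial at about (187,193), with the wing near (185,190). The yellow one is at (324,184), the black one at (433,234), and the pink look-alike at (269,303).

```bash
cat > h.py <<'E'
import numpy as np, cv2
def ray(f,u,v,z):
    K,T=f["camera_matrix"],f["T"]
    d=np.linalg.inv(K)@[u,v,1]; d=T[:3,:3]@[d[0],-d[1],-d[2]]
    o=T[:3,3]; return o+d*(z-o[2])/d[2]
def proj(f,p):
    T=f["T"]; c=T[:3,:3].T@(np.array(p)-T[:3,3]); q=f["camera_matrix"]@[c[0],-c[1],-c[2]]; return q[:2]/q[2]
E
python3 - <<'E'
from h import *
f=np.load("top0.npz"); g=np.load("scene0.npz")
d=ray(f,187,193,66); print("dial",d)
hsv=cv2.cvtColor(f["img"],cv2.COLOR_BGR2HSV)
m=((hsv[...,0]<8)|(hsv[...,0]>172))&(hsv[...,1]>150)&(hsv[...,2]>90)
ys,xs=np.nonzero(m[170:215,160:215]); print(len(xs),xs.mean()+160,ys.mean()+170,"wing",ray(f,xs.mean()+160,ys.mean()+170,98))
u,v=proj(g,d).astype(int); print(u,v)
a=cv2.resize(f["img"][145:230,145:230],(400,400),interpolation=cv2.INTER_CUBIC)
b=cv2.resize(g["img"][max(v-50,0):v+50,max(u-50,0):u+50],(400,400),interpolation=cv2.INTER_CUBIC)
cv2.imwrite("pics/c1.png",np.hstack([a,b]))
E
```

```text
dial [528.22531849 232.88618679  66.        ]
78 185.21794871794873 189.66666666666666 wing [527.18503997 227.37896894  98.        ]
486 256
```

View pics/c1.png

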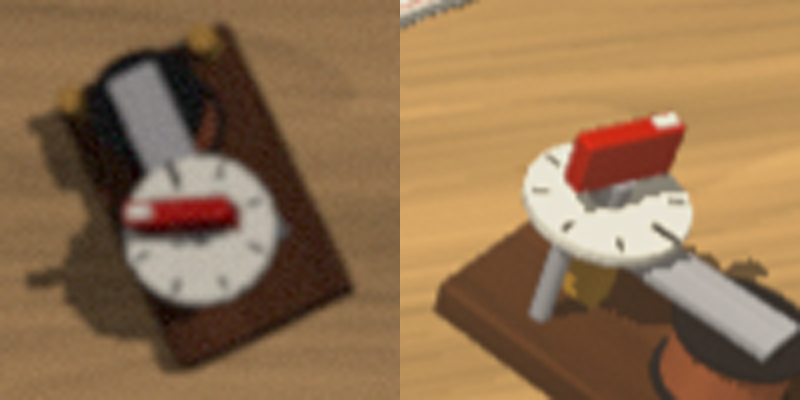

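The wing's white mark points roughly along +y. The long tick lies about 27° from +x, so the screw is about 65–70° out. An arc about the base is a constant twist in tool axes, so I'll start moving that way.

```bash
R='[0,0.048,0,-0.066,0,0,0.06]'
python3 -m inch '[[0,0.048,0,-0.066,0,0,0.06],[0,0.048,0,-0.066,0,0,0.06],[0,0.048,0,-0.066,0,0,0.06],[0,0.048,0,-0.066,0,0,0.06],[0,0.048,0,-0.066,0,0,0.06],[0,0.048,0,-0.066,0,0,0.06],[0,0.048,0,-0.066,0,0,0.06],[0,0.048,0,-0.066,0,0,0.06]]'
python3 -c "
from bench import readout;print(readout.state()['qpos'])"
```

```text
time_s: 0.9
tool_pos: [577.7, -458.2, 230.6]
tool_rot: [[-0.001, 0.619, 0.785], [0.0, 0.785, -0.619], [-1.0, -0.0, -0.001]]
contact_force: [0.7, 0.1, 0.2]
width: 59.9
[38.57405999 34.92239398 -5.8276085  90.08867351  4.06314413 55.23303957
 -6.76759879]
```

```bash
python3 -m inch '[[0,0.046,-0.016,-0.066,0,0,0.06],[0,0.046,-0.016,-0.066,0,0,0.06],[0,0.046,-0.016,-0.066,0,0,0.06],[0,0.046,-0.016,-0.066,0,0,0.06],[0,0.046,-0.016,-0.066,0,0,0.06],[0,0.046,-0.016,-0.066,0,0,0.06],[0,0.046,-0.016,-0.066,0,0,0.06],[0,0.046,-0.016,-0.066,0,0,0.06]]'
cat >> h.py <<'E'
def togo(x,y,z,wingdeg):
    from bench import readout
    s=readout.state(); R=np.array(s["tool_rot"]); p=np.array(s["tool_pos"])
    yaw=np.degrees(np.arctan2(R[1,1],R[0,1])); d=(wingdeg-yaw+90)%180-90
    print("pos",p.round(1),"yaw",yaw.round(2),"turn about tool x rad",np.radians(-d).round(3),"shift in tool mm",(R.T@(np.array([x,y,z])-p)).round(1),"q",np.round(s["qpos"],1),"F",np.round(s["contact_force"],1),"M",np.round(s["torque"],2),"w",round(s["width"],1),"t",s["time_s"])
E
python3 -c "
from h import *;togo(527,230,200,92)"
```

```text
time_s: 1.7
tool_pos: [616.4, -74.4, 231.0]
tool_rot: [[-0.0, 0.139, 0.99], [0.0, 0.99, -0.139], [-1.0, 0.0, -0.0]]
contact_force: [1.1, -0.0, -0.4]
width: 59.8
pos [616.4 -74.4 231. ] yaw 82.03 turn about tool x rad -0.174 shift in tool mm [  31.   289.1 -130.8] q [ 14.1  27.1 -15.8 105.6   9.5  48.6 -14.4] F [ 1.1 -0.  -0.4] M [-0.   -0.04 -0.02] w 59.8 t 1.7
```

```bash
python3 -m inch '[[0,0.04,-0.018,-0.02,0,0,0.05],[0,0.04,-0.018,-0.02,0,0,0.05],[0,0.04,-0.018,-0.02,0,0,0.05],[0,0.04,-0.018,-0.02,0,0,0.05],[0,0.04,-0.018,-0.02,0,0,0.05],[0,0.03,-0.018,-0.02,0,0,0.05],[0,0.02,-0.018,-0.02,0,0,0.05],[0,0,0,-0.02,0,0,0.05]]'
python3 - <<'E'
from h import *
from bench import vision
f=vision.grab_frame("wrist"); np.savez("w1.npz",**f); cv2.imwrite("pics/w1.png",f["img"]); togo(527,230,200,92)
print(f["T"].round(2).tolist(),f["camera_matrix"].round(0).tolist(),proj(f,[528,232,66]))
E
```

```text
time_s: 2.5
tool_pos: [509.8, 186.9, 231.2]
tool_rot: [[-0.002, -0.027, 1.0], [0.001, 1.0, 0.027], [-1.0, 0.002, -0.002]]
contact_force: [0.4, 0.2, 0.6]
width: 50.0
pos [511.6 184.5 231.1] yaw 91.39 turn about tool x rad -0.011 shift in tool mm [31.1 45.1 16.6] q [ -8.3  22.1 -21.1 114.9  11.   44.9 -34.5] F [-0.8 -0.9 -0.5] M [-0.05 -0.02 -0.01] w 50.1 t 2.55
[[1.0, -0.03, -0.01, 507.32], [0.03, 0.95, 0.32, 269.08], [-0.0, -0.32, 0.95, 373.59], [0.0, 0.0, 0.0, 1.0]] [[410.0, 0.0, 325.0], [0.0, 410.0, 238.0], [0.0, 0.0, 1.0]] [352.36868915 154.0103099 ]
```

View pics/w1.png

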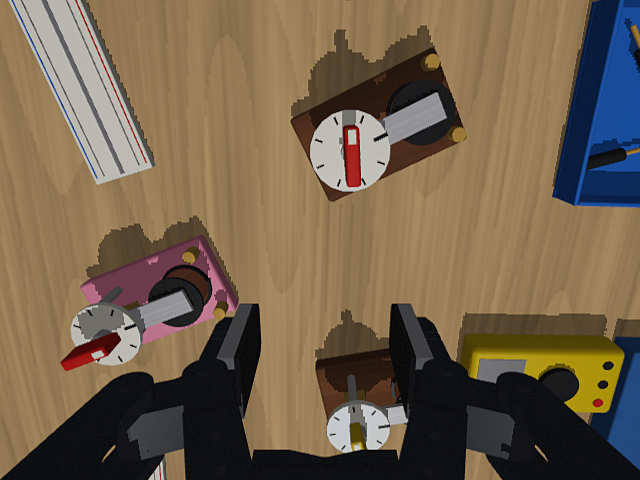

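The wrist view shows the red dial centred at about (350,150). The wing runs vertically from (352,127), the white-mark end, to (353,186). Next I'll measure both by segmentation.

```bash
python3 - <<'E'
from h import *
f=np.load("w1.npz"); im=f["img"]
hsv=cv2.cvtColor(im,cv2.COLOR_BGR2HSV)
sub=np.zeros(im.shape[:2],bool); sub[90:215,290:400]=1
m=((hsv[...,0]<8)|(hsv[...,0]>172))&(hsv[...,1]>150)&(hsv[...,2]>90)&sub
print("red V",np.unique(hsv[...,2][m],return_counts=True))
top=m&(hsv[...,2]>190)
# white: dial
w=(hsv[...,1]<50)&(hsv[...,2]>170)&sub
n,l,st,c=cv2.connectedComponentsWithStats(w.astype(np.uint8)); print(st[1:],c[1:])
cnt=cv2.convexHull(np.argwhere(l==1+np.argmax(st[1:,4]))[:,::-1].astype(np.float32))
P=np.array([ray(f,*p[0],66)[:2] for p in cnt],np.float32); print("dial",cv2.minEnclosingCircle(P))
q=np.argwhere(m)[:,::-1]; Q=np.array([ray(f,*p,100)[:2] for p in q],np.float32); print("red all",cv2.minAreaRect(Q),cv2.fitLine(Q,cv2.DIST_L2,0,.01,.01).ravel())
# back dark: relay base mask (brown) at z18
cv2.imwrite("pics/w1c.png",cv2.resize(im[90:215,280:470],(760,500),interpolation=cv2.INTER_CUBIC))
E
```

```text
red V (array([ 91,  93,  94,  95,  96,  97,  98,  99, 100, 101, 102, 103, 104,
       105, 106, 107, 108, 110, 112, 113, 115, 117, 118, 119, 120, 121,
       122, 123, 124, 125, 126, 127, 128, 129, 130, 131, 132, 133, 134,
       135, 136, 137, 138, 139, 140, 141, 142, 143, 144, 145, 146, 147,
       148, 149, 150, 151, 152, 153, 154, 155, 156, 157, 158, 159, 160,
       161, 162, 163, 164, 165, 166, 167, 168, 169, 170, 171, 172],
      dtype=uint8), array([  2,   3,   2,   1,   2,   3,   2,   3,   2,   2,   1,   2,   1,
         1,   1,   2,   1,   3,   2,   3,   3,   1,   1,   1,   5,   1,
         1,   3,   3,   2,   4,   3,   3,   5,   2,   3,   2,   3,   6,
         3,   3,   6,   8,   9,  18,   9,   5,   9,   8,   6,   6,   9,
        10,   9,  10,   7,   9,   8,   6,   6,   8,  10,  10,  12,  11,
         9,  10,  33, 103,  81,  75,  48,  21,  11,   8,   7,   1]))
[[ 310  110   80   81 3545]
 [ 348  130    8   15  111]] [[348.96586742 151.01918195]
 [351.62162162 136.56756757]]
dial ((525.9270629882812, 233.8262176513672), 29.59478759765625)
red all ((525.8257446289062, 234.01519775390625), (9.456992149353027, 38.81880187988281), 5.263430595397949) [ 9.8376475e-02 -9.9514925e-01  5.2599445e+02  2.3207657e+02]
```

View pics/w1c.png

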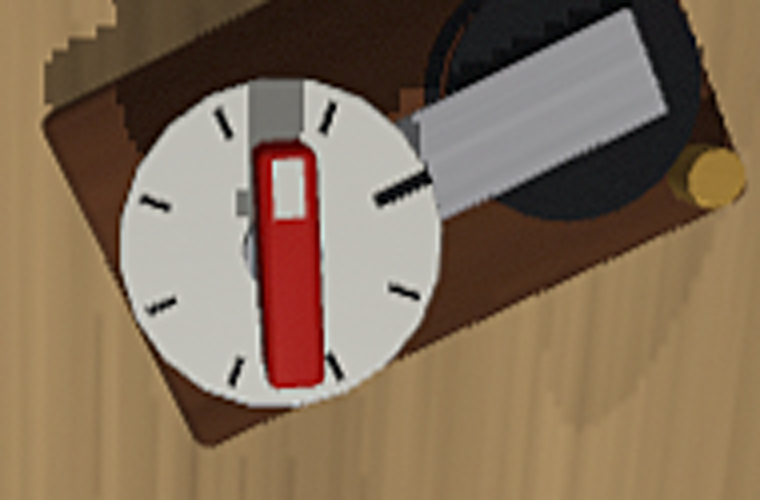

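The axis is at (526,234), confirmed by both dial and wing. The dial radius measured 29.6 against 30, and the wing 9.5×38.8. Wing yaw is about 95.4° and the tick about 26°, so the screw is about 69° out. I'll move over the axis now.

```bash
python3 -c "
from h import *;togo(526,234,74,95.4)"
```

```text
pos [511.6 184.5 231.1] yaw 91.39 turn about tool x rad -0.07 shift in tool mm [157.1  49.1  15.8] q [ -8.3  22.1 -21.1 114.9  11.   44.9 -34.5] F [-0.8 -0.9 -0.5] M [-0.05 -0.02 -0.01] w 50.1 t 2.55
```

```bash
python3 -m inch '[[0.01,0.017,0.005,0,0,0,0.045],[0.02,0.017,0.006,0,0,0,0.045],[0.03,0.015,0.005,0,0,0,0.045],[0.03,0,0,-0.07,0,0,0.045],[0,0,0,0,0,0,0.045],[0,0,0,0,0,0,0.045],[0,0,0,0,0,0,0.045],[0,0,0,0,0,0,0.045]]' 40;  python3 -c "
from h import *;togo(526,234,74,95.4)"
```

```text
time_s: 3.35
tool_pos: [529.5, 231.7, 142.9]
tool_rot: [[0.003, -0.086, 0.996], [0.001, 0.996, 0.086], [-1.0, 0.001, 0.003]]
contact_force: [0.2, -0.5, 0.7]
width: 44.7
pos [529.5 231.7 142.9] yaw 94.94 turn about tool x rad -0.008 shift in tool mm [68.9  2.6 -3.5] q [-14.2  31.1 -19.3 114.8  16.7  36.5 -39.4] F [ 0.2 -0.5  0.7] M [ 0.01  0.02 -0.03] w 44.7 t 3.35
```

```bash
python3 -m inch '[[0.01,0.0025,-0.0035,-0.008,0,0,0.035],[0.02,0,0,0,0,0,0.035],[0.02,0,0,0,0,0,0.035],[0.014,0,0,0,0,0,0.035],[0.005,0,0,0,0,0,0.035],[0,0,0,0,0,0,0.035],[0,0,0,0,0,0,0.035],[0,0,0,0,0,0,0.035]]' 40;  python3 - <<'E'
from h import *;togo(526,234,74,95.4)
from bench import vision
f=vision.grab_frame("wrist"); np.savez("w2.npz",**f); cv2.imwrite("pics/w2.png",f["img"])
E
```

```text
time_s: 4.15
tool_pos: [525.2, 234.4, 73.1]
tool_rot: [[0.001, -0.096, 0.995], [0.001, 0.995, 0.096], [-1.0, 0.001, 0.002]]
contact_force: [-0.3, -0.0, 0.4]
width: 34.6
pos [525.2 234.4  73.1] yaw 95.49 turn about tool x rad 0.002 shift in tool mm [-0.9 -0.5  0.7] q [-17.   36.9 -16.1 117.1  20.3  28.5 -42.5] F [-0.3 -0.   0.4] M [-0.01 -0.03  0.02] w 34.6 t 4.15
```

View pics/w2.png

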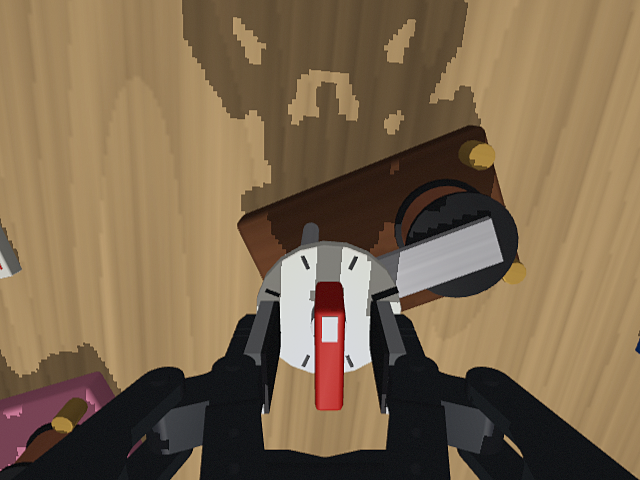

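The wing, at column 329, sits between the pads at about 278 and 372, so it is centred. Closing.

```bash
python3 -m inch '[[0,0,0,0,0,0,0.02],[0,0,0,0,0,0,0.01],[0,0,0,0,0,0,0.004],[0,0,0,0,0,0,0.004],[0,0,0,0,0,0,0.004],[0,0,0,0,0,0,0.004],[0,0,0,0,0,0,0.004],[0,0,0,0,0,0,0.004]]' 40;  python3 -c "
from h import *;togo(526,234,74,95.4)"
```

```text
time_s: 5.0
tool_pos: [526.6, 234.5, 73.0]
tool_rot: [[0.003, -0.095, 0.995], [0.001, 0.995, 0.095], [-1.0, 0.001, 0.004]]
contact_force: [5.2, -0.2, 5.0]
width: 10.3
pos [526.6 234.5  73. ] yaw 95.47 turn about tool x rad 0.001 shift in tool mm [-1.  -0.4 -0.6] q [-17.   36.9 -16.  117.1  20.4  28.5 -42.5] F [ 5.2 -0.2  5. ] M [-0.1  -1.13 -0.02] w 10.3 t 5.0
```

```bash
python3 -m inch '[[0,0,0.0014,0.05,0,0,0.004],[0,0,0,0.12,0,0,0.004],[0,0,0,0.13,0,0,0.004],[0,0,0,0.13,0,0,0.004],[0,0,0,0.13,0,0,0.004],[0,0,0,0.13,0,0,0.004],[0,0,0,0.13,0,0,0.004],[0,0,0,0.1,0,0,0.004]]' 40;  python3 -c "
from h import *;togo(526,234,74,26)"
```

```text
time_s: 5.8
tool_pos: [527.3, 234.2, 73.0]
tool_rot: [[0.003, 0.737, 0.676], [0.001, 0.676, -0.737], [-1.0, 0.002, 0.001]]
contact_force: [4.4, -0.4, 5.6]
width: 10.5
pos [527.3 234.2  73. ] yaw 42.51 turn about tool x rad 0.288 shift in tool mm [-1.  -1.1 -0.7] q [-26.9  36.2  -2.1 117.4   2.9  26.3 -78.8] F [ 4.4 -0.4  5.6] M [-0.25 -0.88  0.07] w 10.5 t 5.8
```

```bash
python3 -m inch '[[0,0,0,0.03,0,0,0.004],[0,0,0,0.03,0,0,0.004],[0,0,0,0.03,0,0,0.004],[0,0,0,0.03,0,0,0.004],[0,0,0,0.03,0,0,0.004],[0,0,0,0.03,0,0,0.004],[0,0,0,0.02,0,0,0.004],[0,0,0,0.0,0,0,0.004]]' 40;  python3 -c "
from h import *;togo(526,234,74,26)"
python3 -m inch '[[0,0,0,0.015,0,0,0.004],[0,0,0,0.015,0,0,0.004],[0,0,0,0.015,0,0,0.004],[0,0,0,0.015,0,0,0.004],[0,0,0,0.015,0,0,0.004],[0,0,0,0,0,0,0.004],[0,0,0,0.0,0,0,0.004],[0,0,0,0.0,0,0,0.004]]' 40;  python3 -c "
from h import *;togo(526,234,74,26)"
```

```text
time_s: 6.6
tool_pos: [527.4, 234.1, 73.0]
tool_rot: [[0.003, 0.855, 0.519], [0.001, 0.519, -0.855], [-1.0, 0.003, 0.001]]
contact_force: [4.0, -1.5, 6.5]
width: 10.5
pos [527.4 234.1  73. ] yaw 31.27 turn about tool x rad 0.092 shift in tool mm [-1.  -1.2 -0.7] q [-29.   36.2   0.8 117.5  -1.   26.2 -86.3] F [ 4.  -1.5  6.5] M [-0.31 -0.92 -0.01] w 10.5 t 6.6
time_s: 7.4
tool_pos: [527.4, 234.0, 73.0]
tool_rot: [[0.003, 0.891, 0.454], [0.001, 0.454, -0.891], [-1.0, 0.003, 0.001]]
contact_force: [3.1, -1.3, 5.6]
width: 10.2
pos [527.4 234.   73. ] yaw 26.98 turn about tool x rad 0.017 shift in tool mm [-1.  -1.3 -0.6] q [-29.8  36.2   1.9 117.5  -2.4  26.1 -89.1] F [ 3.1 -1.3  5.6] M [-0.34 -0.92  0.06] w 10.2 t 7.4
```

```bash
python3 -m inch '[[0,0,0,0.015,0,0,0.004],[0,0,0,0.015,0,0,0.004],[0,0,0,0.01,0,0,0.004],[0,0,0,0,0,0,0.004],[0,0,0,0,0,0,0.004],[0,0,0,0,0,0,0.004],[0,0,0,0.0,0,0,0.004],[0,0,0,0.0,0,0,0.004]]' 40;  python3 -c "
from h import *;togo(526,234,74,26)"
python3 -m inch '[[0,0,0,0.015,0,0,0.004],[0,0,0,0.015,0,0,0.004],[0,0,0,0.01,0,0,0.004],[0,0,0,0,0,0,0.004],[0,0,0,0,0,0,0.004],[0,0,0,0,0,0,0.004],[0,0,0,0.0,0,0,0.004],[0,0,0,0.0,0,0,0.004]]' 40;  python3 -c "
from h import *;togo(526,234,74,26)"
```

```text
time_s: 8.2
tool_pos: [527.5, 234.0, 73.0]
tool_rot: [[0.003, 0.908, 0.418], [0.001, 0.418, -0.908], [-1.0, 0.003, 0.001]]
contact_force: [3.5, -1.4, 6.9]
width: 10.2
pos [527.5 234.   73. ] yaw 24.71 turn about tool x rad -0.023 shift in tool mm [-1.  -1.3 -0.6] q [-30.2  36.2   2.5 117.5  -3.2  26.1 -90.6] F [ 3.5 -1.4  6.9] M [-0.37 -0.9   0.09] w 10.2 t 8.2
time_s: 9.0
tool_pos: [527.4, 234.0, 73.0]
tool_rot: [[0.003, 0.923, 0.384], [0.0, 0.384, -0.923], [-1.0, 0.003, 0.001]]
contact_force: [4.9, -1.7, 5.0]
width: 10.4
pos [527.4 234.   73. ] yaw 22.61 turn about tool x rad -0.059 shift in tool mm [-1.  -1.3 -0.6] q [-30.7  36.2   3.1 117.6  -3.9  26.1 -92. ] F [ 4.9 -1.7  5. ] M [-0.39 -0.91  0.61] w 10.4 t 9.0
```

```bash
python3 -m inch '[[0,0,0,0.01,0,0,0.004],[0,0,0,0.0,0,0,0.004],[0,0,0,0,0,0,0.004],[0,0,0,0,0,0,0.004],[0,0,0,0,0,0,0.004],[0,0,0,0,0,0,0.004],[0,0,0,0.0,0,0,0.004],[0,0,0,0.0,0,0,0.004]]' 40;  python3 - <<'E'
from h import *;togo(526,234,74,26)
from bench import vision
ims=[]
for n in ["wrist","scene","top"]:
    f=vision.grab_frame(n); np.savez(f"{n}3.npz",**f); cv2.imwrite(f"pics/{n}3.png",f["img"])
    u,v=proj(f,[530,236,80]).astype(int); print(n,u,v)
    ims.append(cv2.resize(f["img"][max(v-40,0):v+40,max(0,u-40):u+40],(260,260),interpolation=cv2.INTER_CUBIC))
cv2.imwrite("pics/c3.png",np.hstack(ims))
E
```

```text
time_s: 9.8
tool_pos: [527.4, 234.0, 73.0]
tool_rot: [[0.003, 0.927, 0.376], [-0.0, 0.376, -0.927], [-1.0, 0.003, 0.001]]
contact_force: [4.8, -2.9, 6.5]
width: 10.4
pos [527.4 234.   73. ] yaw 22.1 turn about tool x rad -0.068 shift in tool mm [-1.  -1.3 -0.6] q [-30.8  36.3   3.2 117.6  -4.1  26.1 -92.4] F [ 4.8 -2.9  6.5] M [-0.43 -0.93  0.71] w 10.4 t 9.8
wrist 323 321
scene 492 249
top 183 190
```

View pics/wrist3.png

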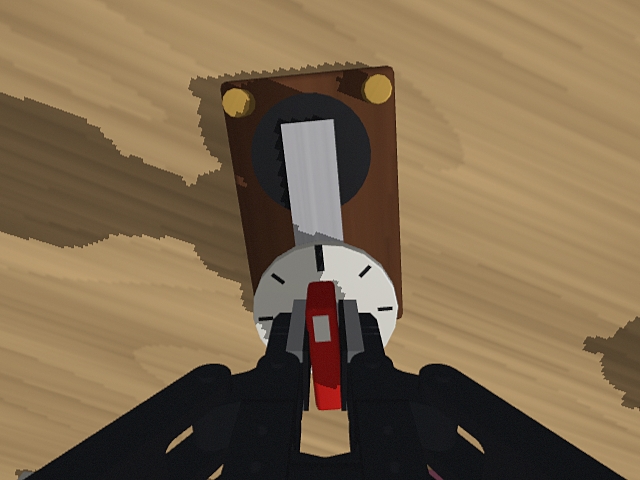

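The wing sits slightly rotated in the pads while the hand is over-turned, and the moment has jumped to 0.7 N m, so the screw is bottomed. Next I'll measure the dial tick and base-edge directions and the wing's yaw.

```bash
cat >> h.py <<'E'
def yaws(f,c=(526.5,234.)):
    """tick yaws on dial (z 66) about axis c, wing yaw from red top rect at z 100"""
    hsv=cv2.cvtColor(f["img"],cv2.COLOR_BGR2HSV)
    # rectify the dial plane and wing plane: 0.25 mm/pixel, u=x, v=-y
    def rect(z,h=45,s=8):
        W=np.float32([[c[0]-h,c[1]+h],[c[0]+h,c[1]+h],[c[0]+h,c[1]-h],[c[0]-h,c[1]-h]])
        src=np.float32([proj(f,[*w,z]) for w in W]); n=2*h*s
        return cv2.warpPerspective(f["img"],cv2.getPerspectiveTransform(src,np.float32([[0,0],[n,0],[n,n],[0,n]])),(n,n),flags=cv2.INTER_CUBIC)
    return rect(66),rect(100)
E
python3 - <<'E'
from h import *
f=np.load("wrist3.npz"); a,b=yaws(f)
f1=np.load("w1.npz"); a1,b1=yaws(f1)
n=a.shape[0]
def tickyaw(a,name):
    g=cv2.cvtColor(a,cv2.COLOR_BGR2GRAY)
    P=cv2.warpPolar(g,(360,1440),(n/2,n/2),360,cv2.WARP_POLAR_LINEAR)  # rows angle .25deg, cols radius (1px=1/8mm)
    p=P[:,190:225].mean(1) # r 24-28mm
    idx=[i for i in range(1440) if p[i]<110 and p[i]==p[max(0,i-40):i+40].min()]
    print(name,[(round((-i/4)%360,1),int(p[i])) for i in idx])
tickyaw(a,"stop"); tickyaw(a1,"w1")
cv2.imwrite("pics/r.png",np.hstack([cv2.resize(x,(400,400),interpolation=cv2.INTER_AREA) for x in (a,b)]))
E
```

```text
stop [(340.8, 48), (295.8, 32), (260.2, 17), (234.2, 18), (234.0, 18), (217.5, 15), (203.2, 38), (187.0, 13), (169.2, 21), (150.0, 17), (118.5, 15), (73.8, 29), (25.2, 9)]
w1 [(341.2, 45), (296.0, 41), (270.0, 108), (251.5, 26), (207.5, 35), (163.5, 22), (118.8, 33), (105.0, 108), (86.0, 97), (73.5, 54), (26.8, 9)]
```

View pics/r.png

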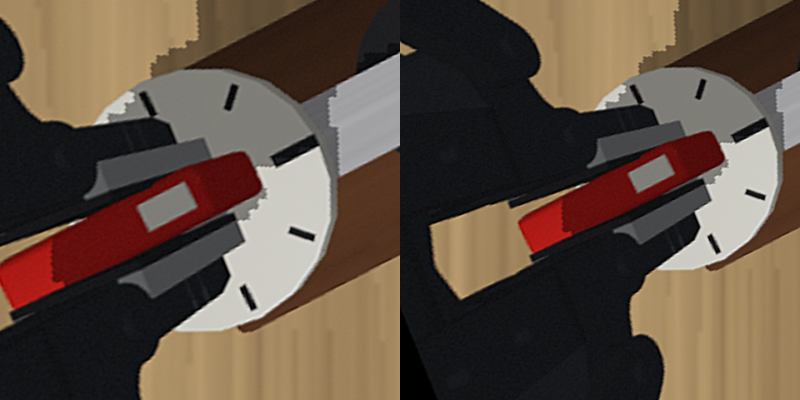

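```bash
python3 -m inch '[[0,0,0,-0.06,0,0,0.004],[0,0,0,-0.13,0,0,0.004],[0,0,0,-0.14,0,0,0.004],[0,0,0,-0.14,0,0,0.004],[0,0,0,-0.14,0,0,0.004],[0,0,0,-0.12,0,0,0.004],[0,0,0,-0.07,0,0,0.004],[0,0,0,-0.03,0,0,0.004]]' 40;  python3 -m inch '[[0,0,0,0,0,0,0.004],[0,0,0,0,0,0,0.004],[0,0,0,-0.01,0,0,0.004],[0,0,0,0,0,0,0.004],[0,0,0,0,0,0,0.012],[0,0,0,0,0,0,0.02],[0,0,0,0,0,0,0.035],[0,0,0,0,0,0,0.035]]' 40; python3 -c "
from h import *;togo(526,234,74,72.3)"
```

```text
time_s: 10.75
tool_pos: [527.0, 234.4, 73.0]
tool_rot: [[0.002, 0.35, 0.937], [0.001, 0.937, -0.35], [-1.0, 0.002, 0.001]]
contact_force: [3.1, -0.7, 6.0]
width: 10.2
time_s: 11.55
tool_pos: [523.8, 233.9, 71.4]
tool_rot: [[-0.004, 0.341, 0.94], [-0.001, 0.94, -0.341], [-1.0, -0.003, -0.003]]
contact_force: [-0.2, 0.4, -0.1]
width: 35.0
pos [523.8 233.9  71.4] yaw 70.05 turn about tool x rad -0.039 shift in tool mm [-2.6  0.9  2. ] q [-21.8  36.5  -9.5 117.4  12.2  27.3 -60.3] F [-0.2  0.4 -0.1] M [ 0.   -0.01 -0.  ] w 35.0 t 11.55
```

```bash
python3 -m inch '[[-0.02,0,0,0,0,0,0.035],[-0.03,0,0,0,0,0,0.035],[-0.03,0,0,0,0,0,0.035],[-0.02,-0.02,0,0,0,0,0.035],[-0.02,-0.03,0,0,0,0,0.035],[0,-0.02,0,0,0,0,0.035],[0,0,0,0,0,0,0.035],[0,0,0,0,0,0,0.035]]' 40; python3 - <<'E'
from h import *
from bench import vision
togo(526,234,74,72.3)
f=vision.grab_frame("wrist"); np.savez("w4.npz",**f)
for nm in ["w4","w1"]:
    f=np.load(nm+".npz"); a,b=yaws(f); n=a.shape[0]
    cv2.imwrite(f"pics/{nm}r.png",np.hstack([cv2.resize(x,(400,400),interpolation=cv2.INTER_AREA) for x in (a,b)]))
    hsv=cv2.cvtColor(b,cv2.COLOR_BGR2HSV); V=hsv[...,2].astype(int)
    red=((hsv[...,0]<8)|(hsv[...,0]>172))&(hsv[...,1]>120)
    med=np.median(V[red&(V>120)]) 
    top=(red&(abs(V-med)<10)).astype(np.uint8)
    top=cv2.morphologyEx(top,cv2.MORPH_OPEN,np.ones((9,9)))
    q=np.argwhere(top)[:,::-1].astype(np.float32)
    r=cv2.minAreaRect(q); 
    w=((hsv[...,1]<60)&(V>120)).astype(np.uint8)
    # white mark: component inside the hull of red
    k,l,st,c=cv2.connectedComponentsWithStats(w); 
    hull=cv2.convexHull(q)
    marks=[(c[i],cv2.minAreaRect(np.argwhere(l==i)[:,::-1].astype(np.float32))) for i in range(1,k) if st[i,4]>300 and cv2.pointPolygonTest(hull,tuple(c[i]),True)>10]
    print(nm,"med",med,"rect ctr mm",(r[0][0]-n/2)/8,(n/2-r[0][1])/8,"size",np.array(r[1])/8,"ang(img cw)",r[2],"mark",[((m[0]-n/2)/8,m[1][2],np.array(m[1][1])/8) for m in marks])
    g=cv2.cvtColor(a,cv2.COLOR_BGR2GRAY)
    p=cv2.warpPolar(g,(360,1440),(n/2,n/2),360,cv2.WARP_POLAR_LINEAR)[:,190:225].mean(1)
    print([round((-i/4)%360,1) for i in range(1440) if p[i]<110 and p[i]==p[max(0,i-40):i+40].min()])
E
```

```text
time_s: 12.35
tool_pos: [501.2, 168.3, 191.4]
tool_rot: [[-0.002, 0.342, 0.94], [-0.0, 0.94, -0.342], [-1.0, -0.001, -0.002]]
contact_force: [0.7, 0.3, -0.6]
width: 34.7
pos [501.2 168.3 191.4] yaw 69.98 turn about tool x rad -0.041 shift in tool mm [117.4  70.3   0.9] q [-13.4  23.5 -13.1 119.    8.3  38.5 -52. ] F [ 0.7  0.3 -0.6] M [-0.02 -0.01  0.03] w 34.7 t 12.35
w4 med 162.0 rect ctr mm -1.873291015625 -5.410438537597656 size [ 7.52353811 27.64516449] ang(img cw) 22.89055061340332 mark []
[341.8, 295.8, 251.2, 207.2, 163.2, 118.5, 73.8, 25.8]
w1 med 164.0 rect ctr mm -0.046413421630859375 -5.456138610839844 size [27.88665581  7.27247906] ang(img cw) 84.74620056152344 mark []
[341.2, 296.0, 270.0, 251.5, 207.5, 163.5, 118.8, 105.0, 86.0, 73.5, 26.8]
```

View pics/w4r.png

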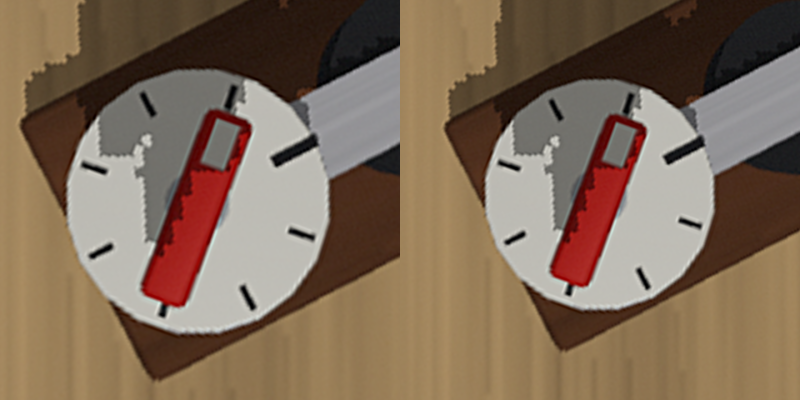

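The wing now points almost at the first tick counter-clockwise of the long one, maybe 2° short. I'll measure it more precisely using the wing's long edges.

```bash
python3 - <<'E'
from h import *
for nm in ["w4","w1","wrist3"]:
    f=np.load(nm+".npz"); a,b=yaws(f); n=b.shape[0]
    hsv=cv2.cvtColor(b,cv2.COLOR_BGR2HSV)
    red=(((hsv[...,0]<8)|(hsv[...,0]>172))&(hsv[...,1]>150)&(hsv[...,2]>45)).astype(np.uint8)
    k,l,st,c=cv2.connectedComponentsWithStats(cv2.morphologyEx(red,cv2.MORPH_OPEN,np.ones((5,5)))); i=1+np.argmax(st[1:,4])
    q=np.argwhere(l==i)[:,::-1].astype(np.float32)
    r=cv2.minAreaRect(q); ax=cv2.fitLine(cv2.convexHull(q),cv2.DIST_L2,0,.01,.01).ravel()
    # long edges: extreme points per slice along the axis
    th=np.radians(r[2]); u=np.array([np.cos(th),np.sin(th)])
    if r[1][0]<r[1][1]: u=np.array([-u[1],u[0]])
    v=np.array([-u[1],u[0]]); s=(q-r[0])@u; t=(q-r[0])@v
    out=[]
    for fn in (np.min,np.max):
        S=np.arange(-110,111,5); T=[fn(t[abs(s-x)<3]) for x in S]
        d=cv2.fitLine(np.float32(np.c_[S,T]),cv2.DIST_HUBER,0,.01,.01).ravel()
        e=d[0]*u+d[1]*v; out.append(round(np.degrees(np.arctan2(-e[1],e[0]))%180,2))
    print(nm,"size",np.round(np.array(r[1])/8,1),"rect",round(np.degrees(np.arctan2(-u[1],u[0]))%180,2),"edges",out)
E
```

```text
w4 size [ 9.7 39.6] rect 69.08 edges [np.float64(69.26), np.float64(69.46)]
w1 size [40.2 10.2] rect 95.31 edges [np.float64(95.38), np.float64(96.04)]
wrist3 size [10.1 48.5] rect 27.3 edges [np.float64(25.17), np.float64(27.38)]
```

Wing is at 69.4° and the ticks at 27.2°, so it is backed off 42.2°, about 2.8° short. There's plenty of time, so I'll regrip and trim it.

```bash
python3 -m inch '[[0,0.02,0,0,0,0,0.035],[0.02,0.03,0.001,0,0,0,0.035],[0.02,0.02,0.001,0,0,0,0.035],[0.02,0,0,0,0,0,0.035],[0,0,0,0,0,0,0.035],[0,0,0,0,0,0,0.035],[0,0,0,0,0,0,0.035],[0,0,0,0,0,0,0.035]]' 40; python3 -c "
from h import *;togo(526.8,234.2,74,69.6)"
```

```text
time_s: 13.2
tool_pos: [528.6, 233.7, 133.3]
tool_rot: [[0.002, 0.342, 0.94], [0.001, 0.94, -0.342], [-1.0, 0.001, 0.001]]
contact_force: [0.2, -0.2, 0.6]
width: 35.2
pos [528.6 233.7 133.3] yaw 69.98 turn about tool x rad 0.007 shift in tool mm [59.3 -0.3 -1.9] q [-20.   31.2 -11.5 115.4  10.6  34.3 -58.7] F [ 0.2 -0.2  0.6] M [0.03 0.   0.05] w 35.2 t 13.2
```

```bash
python3 -m inch '[[0.02,0,-0.001,0.007,0,0,0.035],[0.02,0,0,0,0,0,0.035],[0.014,0,0,0,0,0,0.035],[0.005,0,0,0,0,0,0.035],[0,0,0,0,0,0,0.025],[0,0,0,0,0,0,0.015],[0,0,0,0,0,0,0.004],[0,0,0,0,0,0,0.004]]' 40; python3 -c "
from h import *;togo(526.8,234.2,74,72.4)"
python3 -m inch '[[0,0,0,0,0,0,0.004],[0,0,0,0,0,0,0.004],[0,0,0,-0.02,0,0,0.004],[0,0,0,-0.02,0,0,0.004],[0,0,0,-0.01,0,0,0.004],[0,0,0,0,0,0,0.004],[0,0,0,0,0,0,0.004],[0,0,0,0,0,0,0.004]]' 40; python3 -c "
from h import *;togo(526.8,234.2,74,72.4)"
```

```text
time_s: 14.0
tool_pos: [527.1, 234.2, 74.1]
tool_rot: [[0.001, 0.348, 0.937], [0.001, 0.937, -0.348], [-1.0, 0.001, 0.0]]
contact_force: [-0.9, -0.5, 2.6]
width: 9.9
pos [527.1 234.2  74.1] yaw 69.61 turn about tool x rad -0.049 shift in tool mm [ 0.1 -0.1 -0.3] q [-21.5  36.3  -9.6 117.1  12.4  27.5 -60.7] F [-0.9 -0.5  2.6] M [ 0.07  0.28 -0.  ] w 9.9 t 14.0
time_s: 14.8
tool_pos: [527.1, 234.2, 74.0]
tool_rot: [[0.001, 0.301, 0.954], [0.0, 0.954, -0.301], [-1.0, 0.001, 0.0]]
contact_force: [-1.2, -0.5, 5.4]
width: 9.6
pos [527.1 234.2  74. ] yaw 72.48 turn about tool x rad 0.001 shift in tool mm [-0.  -0.1 -0.2] q [-21.   36.4 -10.4 117.1  13.3  27.6 -58.8] F [-1.2 -0.5  5.4] M [0.03 0.41 0.02] w 9.6 t 14.8
```

Releasing, retreating, and taking a final look.

```bash
python3 -m inch '[[0,0,0,0,0,0,0.012],[0,0,0,0,0,0,0.025],[0,0,0,0,0,0,0.035],[-0.01,0,0,0,0,0,0.035],[-0.03,0,0,0,0,0,0.035],[-0.03,0,0,0,0,0,0.035],[-0.03,-0.02,0,0,0,0,0.035],[-0.02,-0.03,0,0,0,0,0.035]]' 40; python3 -m inch '[[0,-0.02,0,0,0,0,0.035],[0,0,0,0,0,0,0.035],[0,0,0,0,0,0,0.035],[0,0,0,0,0,0,0.035],[0,0,0,0,0,0,0.035],[0,0,0,0,0,0,0.035],[0,0,0,0,0,0,0.035],[0,0,0,0,0,0,0.035]]'; python3 - <<'E'
from h import *
from bench import vision
f=vision.grab_frame("wrist"); a,b=yaws(f); n=b.shape[0]
t=vision.grab_frame("top"); cv2.imwrite("pics/fin.png",np.hstack([cv2.resize(a,(400,400),interpolation=cv2.INTER_AREA),cv2.resize(t["img"][130:280,145:295],(400,400))]))
hsv=cv2.cvtColor(b,cv2.COLOR_BGR2HSV)
red=(((hsv[...,0]<8)|(hsv[...,0]>172))&(hsv[...,1]>150)&(hsv[...,2]>45)).astype(np.uint8)
k,l,st,c=cv2.connectedComponentsWithStats(cv2.morphologyEx(red,cv2.MORPH_OPEN,np.ones((5,5)))); i=1+np.argmax(st[1:,4])
print("wing rect",cv2.minAreaRect(np.argwhere(l==i)[:,::-1].astype(np.float32)))
p=cv2.warpPolar(cv2.cvtColor(a,cv2.COLOR_BGR2GRAY),(360,1440),(n/2,n/2),360,cv2.WARP_POLAR_LINEAR)[:,190:225].mean(1)
print([round((-i/4)%360,1) for i in range(1440) if p[i]<110 and p[i]==p[max(0,i-40):i+40].min()])
E
```

```text
time_s: 15.6
tool_pos: [513.4, 188.3, 196.1]
tool_rot: [[0.004, 0.298, 0.954], [0.003, 0.954, -0.298], [-1.0, 0.004, 0.003]]
contact_force: [1.1, -0.6, 0.9]
width: 35.0
time_s: 16.4
tool_pos: [505.8, 167.4, 193.1]
tool_rot: [[-0.0, 0.301, 0.954], [0.0, 0.954, -0.301], [-1.0, -0.0, -0.0]]
contact_force: [0.7, -0.5, 0.1]
width: 35.0
wing rect ((355.3572692871094, 362.77020263671875), (77.43643188476562, 316.24163818359375), 18.80780029296875)
[341.8, 296.2, 251.5, 207.2, 163.2, 119.0, 73.8, 25.8]
```

View pics/fin.png

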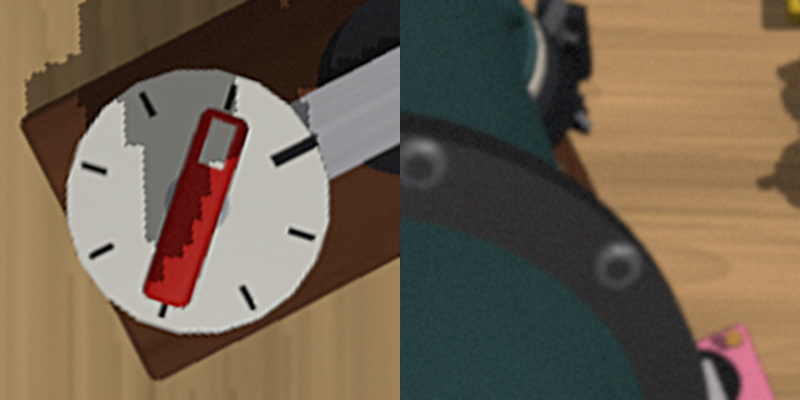

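Wing is at 71.2° and the relay at 27.3°, so it is backed off 43.9° and its axis lines up with the eighth-turn ticks. The gripper is clear.

```bash
python3 -c "
from bench import ticket;print(ticket.sign_off())"
```

```text
the job is handed in; nothing more can be done
None
```

I turned the red screw clockwise until it bottomed, backed it off an eighth of a turn, let go of it and handed the job in at about 16.5 s.

- **Bottoming:** the wrist moment jumped from 0.09 to 0.7 N m, and the wing pointed at the long tick to within about 2° in the picture.
- **Back-off:** the first back-off measured only about 42°, so I regripped the wing and trimmed it.
- **Last check:** after release the wing measured 71.2° and the dial 27.3°, which is 43.9° of back-off against the 45° asked. The camera measurement is good to about 1°.
- **Disagreement:** the hand angle at which the force rose (about 24.6°) was roughly 2.5° off the dial tick. I went by the tick, since the wing slips a little in the pads. If the force reading is right, the back-off is nearer 46.5°.
- **Other relays:** I didn't go near the yellow, black or pink screws. The last top picture was partly blocked by the arm, so I didn't re-measure them.

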